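# Present the tin to the reader, close it with its nested lids, lift the outer lid alone

## Robot

A 6-joint arm with a two-finger parallel gripper is mounted at the origin on a cart in front of the work surface, level with it; the furniture and walls round the work are solid. World frame = base frame: x ahead of the robot, y to its left, z up, the work surface at z = 0. Lengths are in m, angles in rad, forces in N, time in s.
With the tool pointing down it reaches from about 0.375 to 0.9 m from the base axis. Payload 3.1 kg.
Tool frame: the origin (TCP) lies midway between the tips of the shut fingers; the grasp point (between the pads) lies 19 mm behind it; z points along the fingers, y is the line along which they close (so a half turn about z gives the same grasp; the last joint's range is limited). The gripper opens to 85 mm and grips with 20 to 120 N. Pads are 22 mm wide; open, the fingers measure 114 mm over their backs; the gripper's body (76 mm by 85 mm) begins 54 mm behind the grasp point. The pads swing forward as they close: fully open they stand 13 mm farther back than shut.
Start: joints at [1.095, 0.527, 1.433, -0, 1.181, -0.178], TCP at [0.183, 0.598, 0.231] pointing down, gripper open.
Joint ranges: [-3.08, 3.08], [-0.75, 2.2], [0.22, 2.44], [-1.43, 4.57], [0, 2.65], [-2.85, 2.85]. Speed limits (rad/s): [2.79, 2.79, 3.14, 3.14, 3.14, 3.14].

## Interface

Orientations are given as a unit quaternion [x, y, z, w].
In Python, from rig import env gives the robot as it stands.
- The arm moves only by the tool arm_command, never from a script. Its argument "increments" is a list of rows, each an object of numbers: "x", "y", "z": the shift along the tool's x, y, z in mm; "spin": the turn about the tool's z in degrees; "grip": the opening, from 0 (shut) to 1 (fully open). In form: [{"x": .., "y": .., "z": .., "spin": .., "grip": ..}, ...]. A call has 1 to 20 rows; each row is the pose to reach, as a shift and turn from the pose commanded when the call began, along the tool's axes at that moment; what a row does not reach only later rows make up. A row lasts 1/10 s, in which the tool goes at most 50 mm and 8.59 degrees, less where a joint would pass 70% of its speed; a pose out of reach is approached as far as the arm can. A call with a gripper value outside its range is refused whole. The fingers move at their own pace and stop on an object; "grip_force" is the grip in N (left out, the last holds). Time passes only in rows, so rows that repeat a pose let the fingers close. It gives the time, the measured TCP pose, the force, the opening and the grip force at its end, in the units of the state.
- env.state(): the state, without advancing time (a new reading comes with each control period).
- env.camera(name): name is "side" or "top" or "wrist"; returns the picture (384x512x3 uint8, red, green, blue); there is no depth.
- env.get_calibration(name): a dict with "fx", "fy", "cx", "cy" (pixels), "R" (3x3) and "t" (3): a world point X has camera coordinates R X + t. Camera axes: x right, y down, z forward; pixel columns grow to the right and rows downward; lengths in m; the calibration is good to about 2 mm. A picture is of the moment at which its call begins: read the wrist's pose just before it. get_calibration takes no time and is no camera call; for the wrist camera it gives the pose at the moment of the call.
- env.finish_job(): hands the job in; it is judged then, once.
The state is a dict: "time_s": time; "joint_positions": joint angles; "qvel": joint speeds; "effort": joint torques, N m; "tcp_pos": TCP position; "tool_rot": TCP orientation; "force": force on the tool from outside, world axes, zero at the start; "wrist_torque": the same for the moment, N m; "finger_gap": finger opening in m; "grasp_force": force on a finger pad.
Only numpy, scipy, OpenCV 4.12 (cv2) and the standard library are available. Lean on these libraries where they do the work, as an engineer would, in place of code of your own. Each camera call takes 0.05 s, during which the arm holds its last target. There are 200 camera calls.

## Task

Turn the open tin where it stands so that its red mark squarely faces the window of the grey label reader, and let go of it. Then carry the nested lid set by the orange knob of the inner lid, with the green outer lid riding on it, lower it (no dropping) into the tin's mouth until it is fully seated, and let go. Finally take the green outer lid alone by its collar, lift it straight up about 10 cm, clear of the knob, and finish still holding it level over the tin so that I can inspect the inner lid, which must stay seated and untouched, with the tin still facing the reader and the other things left in place.

Things in the scene. Friction and masses are not known exactly. Their poses are not given: they have to be found in the camera images.
- reader: Grey box-shaped label reader, 60 x 100 mm in plan, 83 mm tall, fixed to the table. Origin: centre of its underside, on the table. Its -x axis points out of its dark red window; z up. The open tin starts about 150 mm in front of the window side, measured from this origin.
- reader_window (a point): Centre of the reader's dark red window, 23 mm in front (-x of the reader) of its axis and 46 mm above the table.
- tin: White open tin, 60 mm diameter, 75 tall, bore 54 (wall 3), 0.4 kg, loose. Origin: centre of underside, z up. +x points to the middle of its red mark (upright stripe 17 mm wide, also over the rim and inside). The mark starts 0.6-1.4 rad off: turn the tin clockwise seen from above until its x axis is parallel to the reader's x, same sense.
- tin_mouth (a point): Centre of the tin's mouth, in the plane of its rim, 75 mm above the tin's origin.
- inner_lid: Orange inner lid, 0.1 kg, loose, stands on its plug on the table, outer lid on it. Origin: axis, underside of its flange, the plane that rests on the tin's rim (seated: at tin_mouth; at the start 14 mm above the table). z up. Black plug down to z -14 mm, 49 mm diameter, tapered to 38 at the end (2.5 mm play all round in the tin); flange 60 mm diameter, z 0 to 4.
- knob (a point): Middle of the inner lid's round upright knob, 38 mm above the inner lid's origin. Knob 18 mm diameter, from 27 to 50 mm above that origin, wholly above the outer lid's collar (top at 26 mm while nested). Lifting by the knob carries the outer lid along.
- outer_lid: Green ring-shaped outer lid, 0.1 kg, loose, rests by its weight on the inner lid's flange. Origin: axis, underside of its plate, 4 mm above the inner lid's origin while nested. z up. Plate 72 mm diameter, 4 thick; skirt down to z -10, inner diameter 67. The knob's top is 46 mm above this origin while nested: raised by more than 56 mm, the skirt is clear of it.
- collar (a point): Middle of the outer lid's round collar, the part to grip it by, 13 mm above the outer lid's origin. Collar 40 mm outer diameter, from 4 to 22 mm above that origin, bore 26 mm, through which the 18 mm knob passes.
- mug: Orange mug, 81 x 113 x 101 mm, loose bystander; origin: centre of its underside.
- tomato_tin: Closed tomato tin, 75 mm in diameter, 58 mm tall, loose bystander; origin: centre of its underside.
- spice_jar: Spice jar with a dark cap, 44 mm in diameter, 96 mm tall, loose bystander; origin: centre of its underside.

How it is judged:
On the way, in this order (a step that is already met when the one before it is completed fails the run):
1. the open tin stands upright in front of the reader with its red mark facing the window (within 15 degrees), released (angle between the x axis of tin and the x axis of reader, either way round below 0.26 rad and x of reader_window in the frame of tin above 0.03 m and y of tin in the frame of reader between -0.03 and 0.03 m and x of tin in the frame of reader between -0.21 and -0.1 m and angle between tin's own z axis and vertical below 0.08 rad and height (world z) of tin below 0.006 m and contact force between the fingers and tin below 0.3 N), for 0.2 s.
2. the nested lid set is seated in the tin's mouth, inner lid on the rim and outer lid on the inner lid, released (angle between the x axis of tin and the x axis of reader, either way round below 0.35 rad and x of reader_window in the frame of tin above 0.03 m and y of tin in the frame of reader between -0.03 and 0.03 m and x of tin in the frame of reader between -0.21 and -0.1 m and angle between each of tin, inner_lid's own z axis and vertical below 0.08 rad and height (world z) of tin below 0.006 m and distance between inner_lid and tin_mouth below 0.0045 m and distance between outer_lid and inner_lid below 0.009 m and contact force between the fingers and inner_lid below 0.3 N and contact force between the fingers and tin below 0.3 N and contact force between the fingers and outer_lid below 0.3 N), for 0.2 s.
At the end, for the whole second after the job is handed in: Tin upright, mark within 20 deg of the reader, axis within 30 mm of its middle line, 100-210 mm from it; inner lid seated within 4.5 mm, level, untouched; fingers hold the outer lid still, level within 0.3 rad, 66-171 mm above its nested height, within 40 mm of the tin axis, touching neither (angle between the x axis of tin and the x axis of reader, either way round below 0.35 rad and x of reader_window in the frame of tin above 0.03 m and y of tin in the frame of reader between -0.03 and 0.03 m and x of tin in the frame of reader between -0.21 and -0.1 m and angle between each of tin, inner_lid's own z axis and vertical below 0.08 rad and height (world z) of tin below 0.006 m and distance between inner_lid and tin_mouth below 0.0045 m and contact force between the fingers and inner_lid below 0.3 N and contact force between the fingers and tin below 0.3 N and z of outer_lid in the frame of tin between 0.145 and 0.25 m and horizontal distance between outer_lid and tin below 0.04 m and angle between outer_lid's own z axis and vertical below 0.3 rad and contact force between the fingers and outer_lid above 1 N and contact force between outer_lid and inner_lid below 0.1 N and contact force between outer_lid and tin below 0.1 N and linear speed of inner_lid below 0.02 m/s and linear speed of outer_lid below 0.03 m/s); the arm keeps its last pose, push and grip.
It fails at once if the outer lid comes off the inner lid while the inner lid is not seated in the tin (distance between outer_lid and inner_lid above 0.015 m and distance between inner_lid and tin_mouth above 0.006 m).
It fails at once if the lid set is dropped (falls freely faster than 0.4 m/s) (linear speed of inner_lid above 0.4 m/s and contact force between the fingers and inner_lid below 0.05 N and contact force between the fingers and outer_lid below 0.05 N).
It fails at once if the tin is tipped (angle between tin's own z axis and vertical above 0.35 rad).
It fails at once if the mug, tomato tin or spice jar is pushed more than 30 mm or knocked over (distance of any of mug, tomato_tin, spice_jar from where it was at the start of the episode above 0.03 m or angle between any of mug, tomato_tin, spice_jar's own z axis and vertical above 0.5 rad).
It also fails if it takes over 72 s, if anything falls off the work surface, if the arm or the gripper's body presses on something with over 40 N, if the wrist force passes 120 N, or if a joint passes its speed limit or range.

## Working session

There is one attempt and no reset: what is moved stays moved. The work goes in short steps, Python scripts to look and compute and a tool call to move; the robot and the scene stay as the last step left them, time stands still between calls to the robot, and variables do not carry over. Pictures are saved under pics/ and viewed, at most 10 in all, crops included, and the job is handed in when it is done.

Besides the shell and the picture viewer there is one more tool, called after ">>>" by a JSON object that holds its "op" and its "data", one argument or row to a line. arm_command: Moves the arm, as the interface text tells. Its arguments: {"type":"object","properties":{"increments":{"type":"array","items":{"type":"object","properties":{"x":{"type":"number"},"y":{"type":"number"},"z":{"type":"number"},"spin":{"type":"number"},"grip":{"type":"number"}}}},"grip_force":{"type":"number"}},"required":["increments"]}

```bash
mkdir -p pics; ls; python3 - <<'E'
from rig import env
import cv2,numpy as np
s=env.state();print(s['time_s'],s['tcp_pos'],s['tool_rot'],s['finger_gap'])
for n in('top','side'):
    im=env.camera(n);cv2.imwrite(f'pics/{n}0.png',im[:,:,::-1])
    c=env.get_calibration(n);print(n,{k:np.round(v,4).tolist() for k,v in c.items()})
E
```

```text
pics
0.0 [0.1824162  0.59701492 0.23031014] [ 1.47891747e-01  9.89002916e-01 -1.05880226e-03 -3.75929405e-04] 0.08505092582671411
top {'fx': 487.5874, 'fy': 487.5874, 'cx': 257.5293, 'cy': 188.1218, 'R': [[0.0172, -0.9995, -0.0247], [-0.999, -0.0161, -0.0423], [0.0419, 0.0254, -0.9988]], 't': [0.1676, 0.6026, 1.3216]}
side {'fx': 422.0348, 'fy': 422.0348, 'cx': 253.2411, 'cy': 195.5031, 'R': [[0.8933, -0.4488, -0.0244], [-0.1811, -0.3098, -0.9334], [0.4114, 0.8382, -0.358]], 't': [-0.4759, 0.2217, 0.6635]}
```

View pics/top0.png

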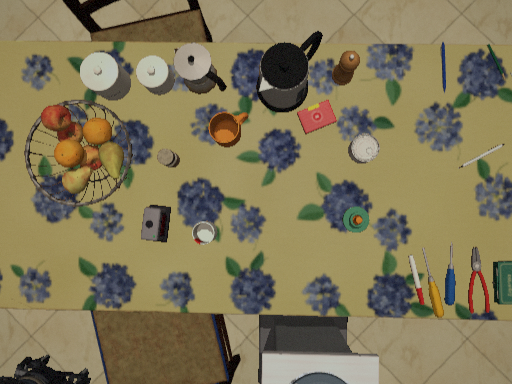

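View pics/side0.png

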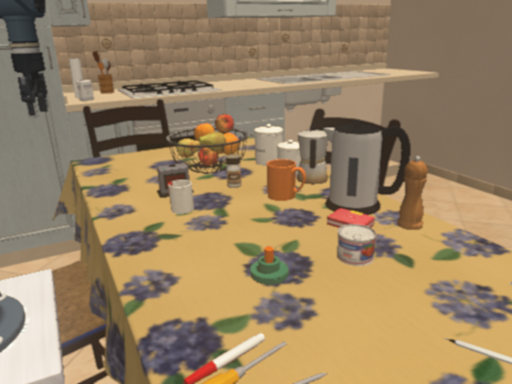

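The top view shows the reader near (155,224), the tin at (204,232) with its mark below-left of centre, the lid set at (356,219), the mug at (225,128), the jar at (168,158) and the tomato tin at (364,148).

```bash
cat > h.py <<'E'
from rig import env
import cv2,numpy as np
from scipy.spatial.transform import Rotation as Ro
def ray(c,uv,z):
    R=np.array(c['R']);t=np.array(c['t']);o=-R.T@t
    d=R.T@np.array([(uv[0]-c['cx'])/c['fx'],(uv[1]-c['cy'])/c['fy'],1.])
    return o+d*(z-o[2])/d[2]
def proj(c,X):
    p=np.array(c['R'])@np.array(X).T+np.array(c['t'])[:,None] if np.ndim(X)>1 else np.array(c['R'])@X+c['t']
    return np.array([c['fx']*p[0]/p[2]+c['cx'],c['fy']*p[1]/p[2]+c['cy']]).T
E
python3 - <<'E'
from h import *
c=env.get_calibration('top')
im=cv2.imread('pics/top0.png')
a=cv2.resize(im[195:255,130:225],None,fx=8,fy=8,interpolation=cv2.INTER_CUBIC)[:,:480]
a=cv2.resize(im[200:250,135:225],(720,400),interpolation=cv2.INTER_CUBIC)
b=cv2.resize(im[200:240,336:376],(320,320),interpolation=cv2.INTER_CUBIC)
cv2.imwrite('pics/crop0.png',a)
hsv=cv2.cvtColor(im,cv2.COLOR_BGR2HSV)
def blob(m,box):
    x0,y0,x1,y1=box;ys,xs=np.nonzero(m[y0:y1,x0:x1]);return xs.mean()+x0,ys.mean()+y0,len(xs)
g=((hsv[...,0]>60)&(hsv[...,0]<95)&(hsv[...,1]>90))|((hsv[...,0]<18)&(hsv[...,1]>150))
g=g.astype(np.uint8)
g[:,:335]=0;g[:,378:]=0;g[:200]=0;g[238:]=0
cs,_=cv2.findContours(g,0,1);k=max(cs,key=cv2.contourArea)
(u,v),r=cv2.minEnclosingCircle(k);print('lid',u,v,r,ray(c,(u,v),.022))
o=((hsv[...,0]<18)&(hsv[...,1]>150));p=blob(o,(345,208,368,230));print('knob',p,ray(c,p,.064))
for n,uv,z in [('readerctr',(155,222),.083),('tin',(204,232),.075),('tom',(365,148),.058),('mug',(225,128),.1),('jar',(168,158),.096)]: print(n,ray(c,uv,z))
E
```

```text
lid 355.3539733886719 219.1504364013672 13.032645225524902 [ 0.51972192 -0.08874006  0.022     ]
knob (np.float64(356.87692307692305), np.float64(219.47692307692307), 65) [ 0.51969996 -0.08536559  0.064     ]
readerctr [0.50419426 0.44165625 0.083     ]
tin [0.48016383 0.31406229 0.075     ]
tom [ 0.7088251  -0.10620236  0.058     ]
mug [0.75027731 0.26216622 0.1       ]
jar [0.67075242 0.40904264 0.096     ]
```

View pics/crop0.png

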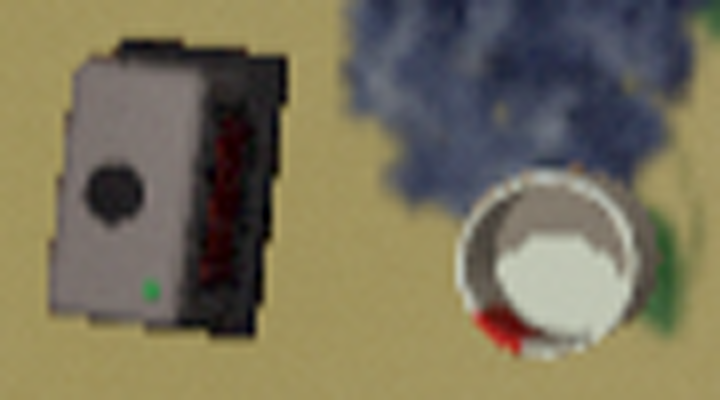

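The crop shows the reader's top face with corners at (80,58), (203,70), (185,328) and (50,310). The tin rim is centred at about (548,262) and the mark is at (500,328), so the tin needs about 60° clockwise. I'll move above the tin and measure with the wrist camera.

>>> {"op": "arm_command", "data": {
  "increments": [
    {"x":-20,"y":-10,"z":0},
    {"x":-55,"y":-27,"z":0},
    {"x":-95,"y":-47,"z":0},
    {"x":-135,"y":-67,"z":0},
    {"x":-175,"y":-87,"z":0},
    {"x":-215,"y":-107,"z":0},
    {"x":-255,"y":-127,"z":0},
    {"x":-295,"y":-147,"z":0},
    {"x":-330,"y":-164,"z":0},
    {"x":-355,"y":-177,"z":0},
    {"x":-368,"y":-183,"z":0},
    {"x":-368,"y":-183,"z":0},
    {"x":-368,"y":-183,"z":0},
    {"x":-368,"y":-183,"z":0}
  ],
  "grip_force": 30
}}

```text
validation failed for argument at $.in...
```

```bash
python3 - <<'E'
from h import *
s=env.state();print(s['time_s'],s['tcp_pos'],s['joint_positions'])
c=env.get_calibration('wrist')
im=env.camera('wrist')[:,:,::-1];cv2.imwrite('pics/w1.png',im);print({k:np.round(v,4).tolist() for k,v in c.items()})
E
```

```text
0.1 [0.18242182 0.59711583 0.23044076] [ 1.09555132e+00  5.28361713e-01  1.43376720e+00  2.97687288e-05
  1.18141176e+00 -1.78519224e-01]
{'fx': 278.2838, 'fy': 278.2838, 'cx': 253.4229, 'cy': 189.8561, 'R': [[0.2934, 0.956, -0.0021], [0.9153, -0.2802, 0.2892], [0.2759, -0.0868, -0.9573]], 't': [-0.624, -0.0367, 0.3798]}
```

View pics/w1.png

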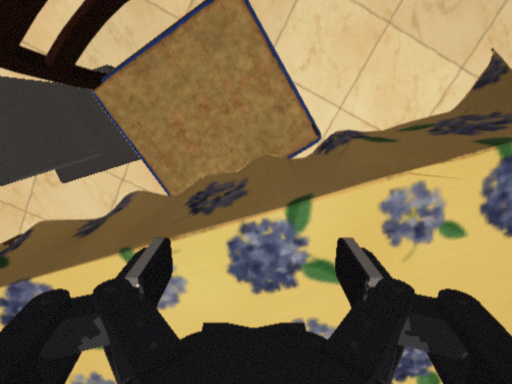

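The wrist image shows the fingertips at about (150,250) and (355,250) and only tablecloth, because the move was refused. I'll retry with every field in each row.

>>> {"op": "arm_command", "data": {
  "increments": [
    {"x":-20,"y":-10,"z":0,"spin":0,"grip":1},
    {"x":-55,"y":-27,"z":0,"spin":0,"grip":1},
    {"x":-95,"y":-47,"z":0,"spin":0,"grip":1},
    {"x":-135,"y":-67,"z":0,"spin":0,"grip":1},
    {"x":-175,"y":-87,"z":0,"spin":0,"grip":1},
    {"x":-215,"y":-107,"z":0,"spin":0,"grip":1},
    {"x":-255,"y":-127,"z":0,"spin":0,"grip":1},
    {"x":-295,"y":-147,"z":0,"spin":0,"grip":1},
    {"x":-330,"y":-164,"z":0,"spin":0,"grip":1},
    {"x":-355,"y":-177,"z":0,"spin":0,"grip":1},
    {"x":-368,"y":-183,"z":0,"spin":0,"grip":1},
    {"x":-368,"y":-183,"z":0,"spin":0,"grip":1},
    {"x":-368,"y":-183,"z":0,"spin":0,"grip":1}
  ],
  "grip_force": 30
}}

```text
time_s: 1.45
tcp_pos: [0.4802, 0.3156, 0.231]
tool_rot: [0.148, 0.989, 0.0, -0.001]
force: [0.2, 1.2, -0.8]
finger_gap: 0.0853
grasp_force: 0.0
```

```bash
python3 - <<'E'
from h import *
s=env.state();print(s['time_s'],s['tcp_pos'],s['joint_positions'])
c=env.get_calibration('wrist')
im=env.camera('wrist')[:,:,::-1];cv2.imwrite('pics/w2.png',im);print({k:np.round(v,4).tolist() for k,v in c.items()})
E
```

```text
1.45 [0.48016367 0.31555028 0.23102889] [ 3.86582737e-01  4.60224464e-01  1.56114839e+00  8.59112615e-04
  1.12149504e+00 -8.87846087e-01]
{'fx': 278.2838, 'fy': 278.2838, 'cx': 253.4229, 'cy': 189.8561, 'R': [[0.2933, 0.956, -0.0004], [0.9155, -0.2808, 0.2881], [0.2753, -0.0849, -0.9576]], 't': [-0.4426, -0.388, 0.2736]}
```

View pics/w2.png

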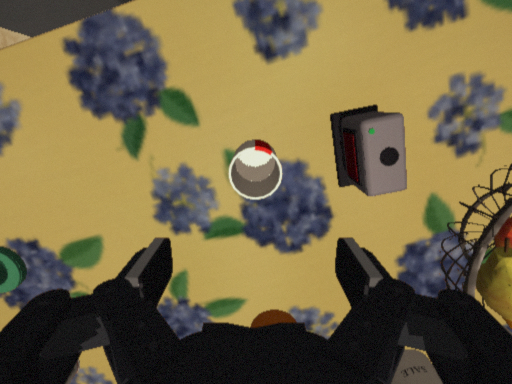

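The wrist view shows the tin's rim centred at about (255,173), the mark at (263,146), and the reader's top face around (385,152) with its window to the left. I'll rectify both cameras to the known height planes for numbers.

```bash
cat >> h.py <<'E'
def rect(im,c,z,x0,y0,n=300,s=.5):  # s mm/px ; col -> +y, row -> +x
    src=np.float32([[0,0],[n,0],[n,n],[0,n]])
    w=[[x0+r*s/1e3,y0+q*s/1e3,z] for q,r in src]
    H=cv2.getPerspectiveTransform(np.float32(proj(c,np.array(w))),src)
    return cv2.warpPerspective(im,H,(n,n),flags=cv2.INTER_CUBIC)
def big(m):
    m=cv2.morphologyEx(m.astype(np.uint8),cv2.MORPH_CLOSE,np.ones((9,9)));cs,_=cv2.findContours(m,0,1);return max(cs,key=cv2.contourArea)
def measure(im,c,tag,rc=(.50,.45),tc=(.48,.315)):
    n,s=300,.5
    x0,y0=rc[0]-.075,rc[1]-.075
    a=rect(im,c,.083,x0,y0);hsv=cv2.cvtColor(a,cv2.COLOR_BGR2HSV)
    m=(hsv[...,1]<75)&(hsv[...,2]>75)&(hsv[...,2]<190)
    k=big(m);(u,v),wh,an=cv2.minAreaRect(k)
    print(tag,'reader top',x0+v*s/1e3,y0+u*s/1e3,np.array(wh)*s,'ang',an)
    x1,y1=tc[0]-.075,tc[1]-.075
    b=rect(im,c,.075,x1,y1);h=cv2.cvtColor(b,cv2.COLOR_BGR2HSV)
    w=(h[...,1]<60)&(h[...,2]>150);red=((h[...,0]<8)|(h[...,0]>172))&(h[...,1]>140)
    yy,xx=np.mgrid[:n,:n];near=np.hypot(yy-150,xx-150)<85
    k=big((w|red)&near);(u,v),r=cv2.minEnclosingCircle(k)
    ring=red&(abs(np.hypot(yy-v,xx-u)-57)<4)
    az=np.degrees(np.arctan2(u_:=(xx-u)[ring].mean(),(yy-v)[ring].mean()))
    print('  tin',x1+v*s/1e3,y1+u*s/1e3,'r',r*s,'mark azimuth',az,ring.sum())
    for q,cc in((a,None),(b,None)):pass
    cv2.drawContours(b,[k],-1,(255,0,255),1);cv2.drawContours(a,[big(m)],-1,(255,0,255),1)
    cv2.imwrite(f'pics/r_{tag}.png',np.hstack([a,b]))
E
python3 - <<'E'
from h import *
measure(cv2.imread('pics/top0.png'),env.get_calibration('top'),'top')
measure(cv2.imread('pics/w2.png'),env.get_calibration('wrist'),'w2')
a=np.vstack([cv2.imread('pics/r_top.png'),cv2.imread('pics/r_w2.png')]);cv2.imwrite('pics/rr.png',a)
E
```

```text
top reader top 0.5002390975952148 0.4540132598876953 [44.22903824 85.41156006] ang 5.572197437286377
  tin 0.47824999999999995 0.31725 r 30.374792098999023 mark azimuth 146.1563357864264 212
w2 reader top 0.49747061920166014 0.4539463882446289 [43.81145477 83.24015045] ang 5.5275397300720215
  tin 0.47443615722656246 0.31918795013427737 r 33.24358367919922 mark azimuth 144.08874754987065 304
```

View pics/rr.png

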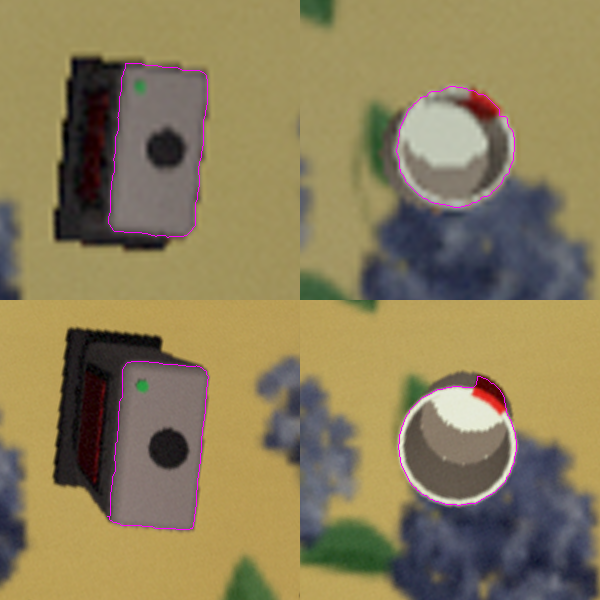

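Tin is at about (0.478, 0.318) and its mark's azimuth is about 146.5°. The reader's x azimuth is about 84.5°, so the turn is 62° clockwise, which is positive spin.

>>> {"op": "arm_command", "data": {
  "increments": [
    {"x":3,"y":2,"z":20,"spin":0,"grip":1},
    {"x":3,"y":2,"z":60,"spin":0,"grip":1},
    {"x":3,"y":2,"z":100,"spin":0,"grip":1},
    {"x":3,"y":2,"z":130,"spin":0,"grip":1},
    {"x":3,"y":2,"z":150,"spin":0,"grip":1},
    {"x":3,"y":2,"z":165,"spin":0,"grip":1},
    {"x":3,"y":2,"z":180,"spin":0,"grip":1},
    {"x":3,"y":2,"z":190,"spin":0,"grip":1},
    {"x":3,"y":2,"z":190,"spin":0,"grip":1},
    {"x":3,"y":2,"z":190,"spin":0,"grip":1},
    {"x":3,"y":2,"z":190,"spin":0,"grip":0.6},
    {"x":3,"y":2,"z":190,"spin":0,"grip":0.5},
    {"x":3,"y":2,"z":190,"spin":0,"grip":0.5},
    {"x":3,"y":2,"z":190,"spin":0,"grip":0.5},
    {"x":3,"y":2,"z":190,"spin":0,"grip":0.5},
    {"x":3,"y":2,"z":190,"spin":0,"grip":0.5}
  ],
  "grip_force": 30
}}

```text
time_s: 3.1
tcp_pos: [0.4792, 0.3179, 0.0423]
tool_rot: [0.148, 0.989, 0.0, 0.001]
force: [-1.4, -0.8, 6.0]
finger_gap: 0.0584
grasp_force: 33.5
```

>>> {"op": "arm_command", "data": {
  "increments": [
    {"x":0,"y":0,"z":0,"spin":3,"grip":0.5},
    {"x":0,"y":0,"z":0,"spin":8,"grip":0.5},
    {"x":0,"y":0,"z":0,"spin":13,"grip":0.5},
    {"x":0,"y":0,"z":0,"spin":18,"grip":0.5},
    {"x":0,"y":0,"z":0,"spin":23,"grip":0.5},
    {"x":0,"y":0,"z":0,"spin":28,"grip":0.5},
    {"x":0,"y":0,"z":0,"spin":33,"grip":0.5},
    {"x":0,"y":0,"z":0,"spin":38,"grip":0.5},
    {"x":0,"y":0,"z":0,"spin":43,"grip":0.5},
    {"x":0,"y":0,"z":0,"spin":48,"grip":0.5},
    {"x":0,"y":0,"z":0,"spin":53,"grip":0.5},
    {"x":0,"y":0,"z":0,"spin":58,"grip":0.5},
    {"x":0,"y":0,"z":0,"spin":61,"grip":0.5},
    {"x":0,"y":0,"z":0,"spin":62,"grip":0.5},
    {"x":0,"y":0,"z":0,"spin":62,"grip":0.5},
    {"x":0,"y":0,"z":0,"spin":62,"grip":0.5},
    {"x":0,"y":0,"z":0,"spin":62,"grip":1},
    {"x":0,"y":0,"z":0,"spin":62,"grip":1},
    {"x":0,"y":0,"z":0,"spin":62,"grip":1},
    {"x":0,"y":0,"z":0,"spin":62,"grip":1}
  ]
}}

```text
time_s: 5.1
tcp_pos: [0.4784, 0.3177, 0.041]
tool_rot: [0.636, 0.772, -0.0, -0.0]
force: [-1.0, 0.2, 0.4]
finger_gap: 0.0853
grasp_force: 0.0
```

>>> {"op": "arm_command", "data": {
  "increments": [
    {"x":0,"y":0,"z":0,"spin":0,"grip":1},
    {"x":0,"y":0,"z":-10,"spin":0,"grip":1},
    {"x":0,"y":0,"z":-30,"spin":0,"grip":1},
    {"x":0,"y":0,"z":-60,"spin":0,"grip":1},
    {"x":0,"y":0,"z":-90,"spin":0,"grip":1},
    {"x":0,"y":0,"z":-120,"spin":0,"grip":1},
    {"x":0,"y":0,"z":-150,"spin":0,"grip":1},
    {"x":0,"y":0,"z":-175,"spin":0,"grip":1},
    {"x":0,"y":0,"z":-190,"spin":0,"grip":1},
    {"x":0,"y":0,"z":-190,"spin":0,"grip":1},
    {"x":0,"y":0,"z":-190,"spin":0,"grip":1}
  ]
}}

```text
time_s: 6.2
tcp_pos: [0.4785, 0.3177, 0.2315]
tool_rot: [0.636, 0.772, 0.0, 0.0]
force: [-0.3, -0.4, -1.1]
finger_gap: 0.0857
grasp_force: 0.0
```

```bash
python3 - <<'E'
from h import *
s=env.state();print(s['tcp_pos'],s['joint_positions'])
c=env.get_calibration('wrist');im=env.camera('wrist')[:,:,::-1].copy();cv2.imwrite('pics/w3.png',im)
measure(im,c,'w3')
t=env.camera('top')[:,:,::-1].copy();cv2.imwrite('pics/top3.png',t)
measure(t,env.get_calibration('top'),'t3')
a=np.vstack([cv2.imread('pics/r_t3.png'),cv2.imread('pics/r_w3.png')]);cv2.imwrite('pics/rr3.png',a)
E
```

```text
[0.47850218 0.31772371 0.23152581] [ 3.91679323e-01  4.58840727e-01  1.56208206e+00 -6.26475150e-06
  1.12039508e+00  1.99704714e-01]
w3 reader top 0.49884825134277344 0.4544578704833984 [43.5790863  83.14078522] ang 5.856013774871826
  tin 0.48038675689697263 0.323321647644043 r 33.21759796142578 mark azimuth 86.03815987929211 285
t3 reader top 0.48524999999999996 0.43275 [120.5 115.5] ang 90.0
  tin 0.48059550476074214 0.3177977523803711 r 30.069156646728516 mark azimuth nan 0h.py:31: RuntimeWarning: Mean of empty slice.
  az=np.degrees(np.arctan2(u_:=(xx-u)[ring].mean(),(yy-v)[ring].mean()))
  ret = ret.dtype.type(ret / rcount)
```

View pics/rr3.png

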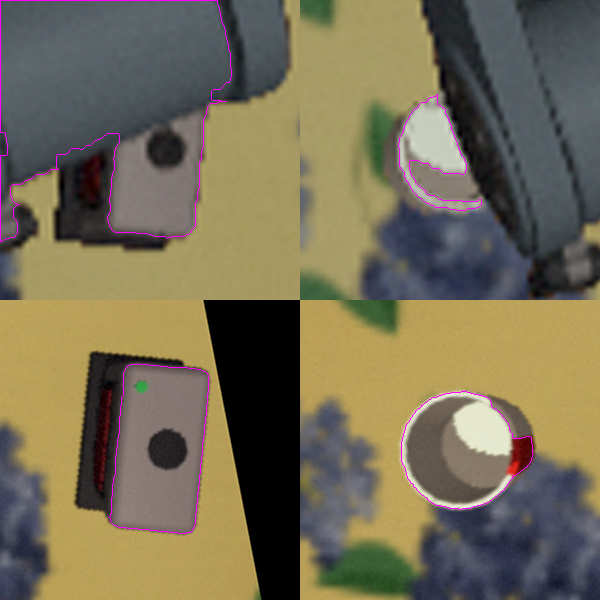

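The upright wall of the mark now faces the reader: rim centre (459,450), mark at (516,455), azimuth about 85° against 84.3° for the reader. Next I'll go above the lid set.

>>> {"op": "arm_command", "data": {
  "increments": [
    {"x":-20,"y":-2,"z":0,"spin":0,"grip":1},
    {"x":-60,"y":-6,"z":0,"spin":0,"grip":1},
    {"x":-105,"y":-10,"z":0,"spin":0,"grip":1},
    {"x":-150,"y":-14,"z":0,"spin":0,"grip":1},
    {"x":-195,"y":-18,"z":0,"spin":0,"grip":1},
    {"x":-240,"y":-22,"z":0,"spin":0,"grip":1},
    {"x":-285,"y":-26,"z":0,"spin":0,"grip":1},
    {"x":-330,"y":-30,"z":0,"spin":0,"grip":1},
    {"x":-370,"y":-34,"z":0,"spin":0,"grip":1},
    {"x":-395,"y":-36,"z":0,"spin":0,"grip":1},
    {"x":-405,"y":-37,"z":0,"spin":0,"grip":1},
    {"x":-405,"y":-37,"z":0,"spin":0,"grip":1},
    {"x":-405,"y":-37,"z":0,"spin":0,"grip":1}
  ]
}}

```text
time_s: 7.6
tcp_pos: [0.5191, -0.0856, 0.2306]
tool_rot: [0.636, 0.772, -0.0, -0.001]
force: [0.6, 0.2, 0.5]
finger_gap: 0.0853
grasp_force: 0.0
```

```bash
python3 - <<'E'
from h import *
s=env.state();print(s['tcp_pos'],s['joint_positions'])
c=env.get_calibration('wrist');im=env.camera('wrist')[:,:,::-1].copy();cv2.imwrite('pics/w4.png',im)
x0,y0=.5197-.075,-.087-.075
out=[]
for z,nm in((.022,'plate'),(.064,'knob')):
    a=rect(im,c,z,x0,y0);h=cv2.cvtColor(a,cv2.COLOR_BGR2HSV)
    g=(h[...,0]>60)&(h[...,0]<95)&(h[...,1]>80);o=(h[...,0]<16)&(h[...,1]>150)
    yy,xx=np.mgrid[:300,:300];nr=np.hypot(yy-150,xx-150)<110
    for n2,m in(('green',(g|o)&nr),('orange',o&nr)):
        k=big(m);(u,v),r=cv2.minEnclosingCircle(k);print(nm,n2,x0+v*.0005,y0+u*.0005,'r',r*.5)
        cv2.drawContours(a,[k],-1,(255,0,255),1)
    out.append(a)
cv2.imwrite('pics/r4.png',np.hstack(out))
E
```

```text
[ 0.51906982 -0.08560647  0.23061817] [-3.76415552e-01  3.96618112e-01  1.67873685e+00  7.36474591e-04
  1.06852754e+00 -5.68944581e-01]
plate green 0.5204756805419922 -0.08842926025390623 r 35.93661117553711
plate orange 0.5206638137817383 -0.09453453826904294 r 14.608113288879395
knob green 0.5185964233398438 -0.07948126220703122 r 31.572683334350586
knob orange 0.5188872329711914 -0.0847867965698242 r 12.841846466064453
```

View pics/r4.png

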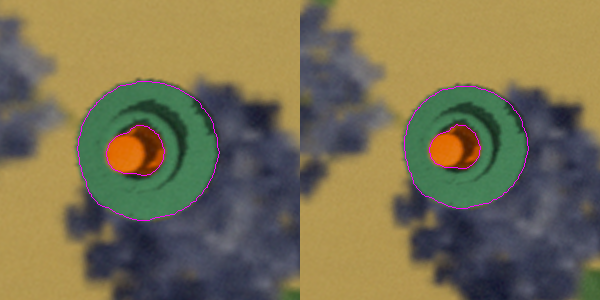

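The plate's circle measures (0.5205, -0.0884) with r 35.9 mm, as expected. The knob's top disc, at (445,151) in the right panel, gives about (0.520, -0.089), so I'll descend and grip the knob above the collar.

>>> {"op": "arm_command", "data": {
  "increments": [
    {"x":-3,"y":0,"z":20,"spin":0,"grip":1},
    {"x":-3,"y":0,"z":55,"spin":0,"grip":0.7},
    {"x":-3,"y":0,"z":90,"spin":0,"grip":0.6},
    {"x":-3,"y":0,"z":120,"spin":0,"grip":0.6},
    {"x":-3,"y":0,"z":145,"spin":0,"grip":0.6},
    {"x":-3,"y":0,"z":160,"spin":0,"grip":0.6},
    {"x":-3,"y":0,"z":172,"spin":0,"grip":0.6},
    {"x":-3,"y":0,"z":180,"spin":0,"grip":0.6},
    {"x":-3,"y":0,"z":184,"spin":0,"grip":0.6},
    {"x":-3,"y":0,"z":184,"spin":0,"grip":0.6},
    {"x":-3,"y":0,"z":184,"spin":0,"grip":0.6}
  ],
  "grip_force": 40
}}

```text
time_s: 8.75
tcp_pos: [0.5208, -0.0898, 0.0479]
tool_rot: [0.636, 0.772, 0.0, 0.001]
force: [-0.4, -0.0, 0.5]
finger_gap: 0.0512
grasp_force: 0.0
```

>>> {"op": "arm_command", "data": {
  "increments": [
    {"x":0,"y":0,"z":0,"spin":0,"grip":0.45},
    {"x":0,"y":0,"z":0,"spin":0,"grip":0.35},
    {"x":0,"y":0,"z":0,"spin":0,"grip":0.25},
    {"x":0,"y":0,"z":0,"spin":0,"grip":0.15},
    {"x":0,"y":0,"z":0,"spin":0,"grip":0.05},
    {"x":0,"y":0,"z":0,"spin":0,"grip":0.0},
    {"x":0,"y":0,"z":0,"spin":0,"grip":0.0},
    {"x":0,"y":0,"z":0,"spin":0,"grip":0.0}
  ]
}}

```text
time_s: 9.55
tcp_pos: [0.5203, -0.0899, 0.0477]
tool_rot: [0.636, 0.772, -0.0, 0.0]
force: [-2.4, -1.4, 5.8]
finger_gap: 0.0164
grasp_force: 39.0
```

>>> {"op": "arm_command", "data": {
  "increments": [
    {"x":0,"y":0,"z":-3,"spin":0,"grip":0},
    {"x":0,"y":0,"z":-10,"spin":0,"grip":0},
    {"x":0,"y":0,"z":-20,"spin":0,"grip":0},
    {"x":0,"y":0,"z":-35,"spin":0,"grip":0},
    {"x":0,"y":0,"z":-55,"spin":0,"grip":0},
    {"x":0,"y":0,"z":-75,"spin":0,"grip":0},
    {"x":0,"y":0,"z":-95,"spin":0,"grip":0},
    {"x":0,"y":0,"z":-115,"spin":0,"grip":0},
    {"x":0,"y":0,"z":-130,"spin":0,"grip":0},
    {"x":0,"y":0,"z":-138,"spin":0,"grip":0},
    {"x":0,"y":0,"z":-140,"spin":0,"grip":0},
    {"x":0,"y":0,"z":-140,"spin":0,"grip":0},
    {"x":0,"y":0,"z":-140,"spin":0,"grip":0}
  ]
}}

```text
time_s: 10.85
tcp_pos: [0.5197, -0.0895, 0.1865]
tool_rot: [0.636, 0.772, -0.0, -0.001]
force: [0.1, 0.1, -2.0]
finger_gap: 0.0161
grasp_force: 39.1
```

```bash
python3 - <<'E'
from h import *
s=env.state();print(s['tcp_pos'],s['force'],s['finger_gap'],s['grasp_force'])
im=env.camera('wrist')[:,:,::-1].copy();c=env.get_calibration('wrist')
a=im[150:384,100:412]
t=env.camera('side')[:,:,::-1].copy()
c2=env.get_calibration('side');u,v=proj(c2,np.array(s['tcp_pos'])).astype(int);print(u,v)
b=cv2.resize(t[v-40:v+70,u-60:u+60],(255,234));cv2.imwrite('pics/l5.png',np.hstack([a,b]))
E
```

```text
[ 0.51973346 -0.0894967   0.1865491 ] [ 0.05771956  0.10037844 -2.00199912] 0.016114300250338706 39.10737991333008
267 184
```

View pics/l5.png

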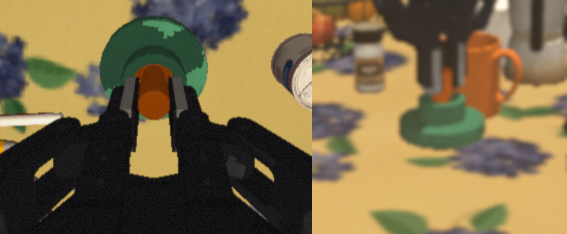

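The lid set is held level by the knob (orange at (152,90)), with the green lid riding on it, and the force reads -2.0 N, its weight. Now I'll carry it over the tin.

>>> {"op": "arm_command", "data": {
  "increments": [
    {"x":8,"y":1,"z":0,"spin":0,"grip":0},
    {"x":25,"y":2,"z":0,"spin":0,"grip":0},
    {"x":50,"y":5,"z":0,"spin":0,"grip":0},
    {"x":78,"y":7,"z":0,"spin":0,"grip":0},
    {"x":106,"y":10,"z":0,"spin":0,"grip":0},
    {"x":134,"y":12,"z":0,"spin":0,"grip":0},
    {"x":162,"y":15,"z":0,"spin":0,"grip":0},
    {"x":190,"y":18,"z":0,"spin":0,"grip":0},
    {"x":218,"y":20,"z":0,"spin":0,"grip":0},
    {"x":246,"y":23,"z":0,"spin":0,"grip":0},
    {"x":274,"y":25,"z":0,"spin":0,"grip":0},
    {"x":302,"y":28,"z":0,"spin":0,"grip":0},
    {"x":330,"y":31,"z":0,"spin":0,"grip":0},
    {"x":356,"y":33,"z":0,"spin":0,"grip":0},
    {"x":380,"y":35,"z":0,"spin":0,"grip":0},
    {"x":397,"y":37,"z":0,"spin":0,"grip":0},
    {"x":406,"y":38,"z":0,"spin":0,"grip":0},
    {"x":409,"y":38,"z":0,"spin":0,"grip":0},
    {"x":409,"y":38,"z":0,"spin":0,"grip":0},
    {"x":409,"y":38,"z":0,"spin":0,"grip":0}
  ]
}}

```text
time_s: 12.95
tcp_pos: [0.4796, 0.3181, 0.1872]
tool_rot: [0.636, 0.771, -0.0, 0.0]
force: [-0.2, -0.4, -2.1]
finger_gap: 0.016
grasp_force: 39.1
```

```bash
python3 - <<'E'
from h import *
s=env.state();print(s['tcp_pos'],s['force'])
c=env.get_calibration('wrist');im=env.camera('wrist')[:,:,::-1].copy();cv2.imwrite('pics/w6.png',im)
# plate top at tcp-0.0257 ; green mask ellipse
z=s['tcp_pos'][2]-.0257
x0,y0=.4786-.075,.3186-.075
a=rect(im,c,z,x0,y0);h=cv2.cvtColor(a,cv2.COLOR_BGR2HSV)
g=(h[...,0]>60)&(h[...,0]<95)&(h[...,1]>80)
yy,xx=np.mgrid[:300,:300];k=big(g&(np.hypot(yy-150,xx-150)<95));hull=cv2.convexHull(k)[:,0].astype(float)
from scipy.optimize import least_squares
f=least_squares(lambda p:np.hypot(hull[:,0]-p[0],hull[:,1]-p[1])-72,[150,150],loss='soft_l1')
u,v=f.x;print('plate',x0+v*.0005,y0+u*.0005,'res',np.percentile(abs(f.fun),50))
b=rect(im,c,.075,x0,y0)
cv2.circle(a,(int(u),int(v)),72,(255,0,255),1)
cv2.imwrite('pics/r6.png',np.hstack([a,b]))
E
```

```text
[0.47964257 0.31813994 0.18721169] [-0.21875227 -0.38648419 -2.09597674]
plate 0.48013897958272805 0.32023611681935604 res 0.9215194993570037
```

The plate measures (0.4801, 0.3202) against (0.480, 0.3198) for the tin's rim in the same camera, so it is aligned. Lowering now.

>>> {"op": "arm_command", "data": {
  "increments": [
    {"x":0,"y":0,"z":10,"spin":0,"grip":0},
    {"x":0,"y":0,"z":25,"spin":0,"grip":0},
    {"x":0,"y":0,"z":40,"spin":0,"grip":0},
    {"x":0,"y":0,"z":52,"spin":0,"grip":0},
    {"x":0,"y":0,"z":58,"spin":0,"grip":0},
    {"x":0,"y":0,"z":61,"spin":0,"grip":0},
    {"x":0,"y":0,"z":64,"spin":0,"grip":0},
    {"x":0,"y":0,"z":67,"spin":0,"grip":0},
    {"x":0,"y":0,"z":70,"spin":0,"grip":0},
    {"x":0,"y":0,"z":72,"spin":0,"grip":0},
    {"x":0,"y":0,"z":74,"spin":0,"grip":0},
    {"x":0,"y":0,"z":74,"spin":0,"grip":0}
  ]
}}

```text
time_s: 14.2
tcp_pos: [0.4795, 0.319, 0.1131]
tool_rot: [0.636, 0.772, -0.0, -0.0]
force: [-0.1, -0.6, -1.8]
finger_gap: 0.0162
grasp_force: 39.1
```

Free so far, with about 4 mm to go.

>>> {"op": "arm_command", "data": {
  "increments": [
    {"x":0,"y":0,"z":1,"spin":0,"grip":0},
    {"x":0,"y":0,"z":2,"spin":0,"grip":0},
    {"x":0,"y":0,"z":3,"spin":0,"grip":0},
    {"x":0,"y":0,"z":3.5,"spin":0,"grip":0},
    {"x":0,"y":0,"z":4,"spin":0,"grip":0},
    {"x":0,"y":0,"z":4,"spin":0,"grip":0}
  ]
}}

```text
time_s: 14.8
tcp_pos: [0.4796, 0.319, 0.1092]
tool_rot: [0.636, 0.772, -0.0, -0.0]
force: [0.5, 0.5, -2.2]
finger_gap: 0.0159
grasp_force: 39.1
```

>>> {"op": "arm_command", "data": {
  "increments": [
    {"x":0,"y":0,"z":0.5,"spin":0,"grip":0},
    {"x":0,"y":0,"z":1,"spin":0,"grip":0},
    {"x":0,"y":0,"z":1,"spin":0,"grip":0}
  ]
}}

```text
time_s: 15.1
tcp_pos: [0.4797, 0.3191, 0.1088]
tool_rot: [0.636, 0.772, 0.0, 0.0]
force: [-0.6, -0.4, 1.8]
finger_gap: 0.0161
grasp_force: 39.6
```

Contact at TCP z 0.1088 (0.1087 expected), so the set is seated. Release and rise.

>>> {"op": "arm_command", "data": {
  "increments": [
    {"x":0,"y":0,"z":0,"spin":0,"grip":0.3},
    {"x":0,"y":0,"z":0,"spin":0,"grip":0.5},
    {"x":0,"y":0,"z":0,"spin":0,"grip":0.7},
    {"x":0,"y":0,"z":0,"spin":0,"grip":0.8},
    {"x":0,"y":0,"z":0,"spin":0,"grip":0.8},
    {"x":0,"y":0,"z":0,"spin":0,"grip":0.8},
    {"x":0,"y":0,"z":-10,"spin":0,"grip":0.8},
    {"x":0,"y":0,"z":-30,"spin":0,"grip":0.8},
    {"x":0,"y":0,"z":-60,"spin":0,"grip":0.8},
    {"x":0,"y":0,"z":-90,"spin":0,"grip":0.8},
    {"x":0,"y":0,"z":-110,"spin":0,"grip":0.8},
    {"x":0,"y":0,"z":-120,"spin":0,"grip":0.8},
    {"x":0,"y":0,"z":-120,"spin":0,"grip":0.8},
    {"x":0,"y":0,"z":-120,"spin":0,"grip":0.8}
  ]
}}

```text
time_s: 16.5
tcp_pos: [0.4791, 0.3188, 0.2277]
tool_rot: [0.636, 0.772, -0.001, -0.0]
force: [0.0, -0.4, -0.2]
finger_gap: 0.0684
grasp_force: 0.0
```

```bash
python3 - <<'E'
from h import *
s=env.state();print(s['tcp_pos'],s['force'])
c=env.get_calibration('wrist');im=env.camera('wrist')[:,:,::-1].copy();cv2.imwrite('pics/w7.png',im)
x0,y0=.4786-.075,.3186-.075
yy,xx=np.mgrid[:300,:300];out=[]
for z,nm in((.083,'plate'),(.125,'knob')):
    a=rect(im,c,z,x0,y0);h=cv2.cvtColor(a,cv2.COLOR_BGR2HSV)
    g=(h[...,0]>60)&(h[...,0]<95)&(h[...,1]>80);o=(h[...,0]<16)&(h[...,1]>190)
    m=g&(np.hypot(yy-150,xx-150)<95) if nm=='plate' else o&(np.hypot(yy-150,xx-150)<50)
    k=big(m);(u,v),r=cv2.minEnclosingCircle(k);print(nm,x0+v*.0005,y0+u*.0005,'r',r*.5,cv2.fitEllipse(k))
    out.append(a)
sd=env.camera('side')[:,:,::-1].copy();u,v=proj(env.get_calibration('side'),np.array([.4786,.3186,.06])).astype(int)
cv2.imwrite('pics/s7.png',sd)
out.append(cv2.resize(sd[max(v-38,0):v+37,u-25:u+25],(200,300),interpolation=cv2.INTER_CUBIC))
cv2.imwrite('pics/r7.png',np.hstack(out))
E
```

```text
[0.47905174 0.31876621 0.22774723] [ 0.03882978 -0.40779192 -0.20405702]
plate 0.47935 0.3206 r 35.47275161743164 ((153.8964080810547, 151.46282958984375), (137.90780639648438, 139.71034240722656), 91.49307250976562)
knob 0.47827910766601567 0.3247044769287109 r 13.170930862426758 ((163.22669982910156, 148.7733612060547), (40.462677001953125, 53.0081901550293), 79.2195053100586)
```

View pics/r7.png

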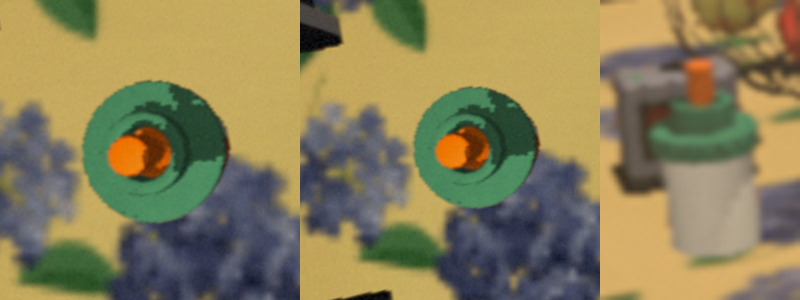

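The set is seated and level: the plate circle is r 35.5 mm at z 0.083 and the green plate sits flat on the tin in the side view at (703,140). Now I'll grip the collar.

>>> {"op": "arm_command", "data": {
  "increments": [
    {"x":0,"y":0,"z":15,"spin":0,"grip":0.8},
    {"x":0,"y":0,"z":40,"spin":0,"grip":0.8},
    {"x":0,"y":0,"z":70,"spin":0,"grip":0.8},
    {"x":0,"y":0,"z":95,"spin":0,"grip":0.8},
    {"x":0,"y":0,"z":115,"spin":0,"grip":0.8},
    {"x":0,"y":0,"z":128,"spin":0,"grip":0.8},
    {"x":0,"y":0,"z":136,"spin":0,"grip":0.8},
    {"x":0,"y":0,"z":140,"spin":0,"grip":0.8},
    {"x":0,"y":0,"z":141,"spin":0,"grip":0.8},
    {"x":0,"y":0,"z":141,"spin":0,"grip":0.8},
    {"x":0,"y":0,"z":141,"spin":0,"grip":0.8}
  ]
}}

```text
time_s: 17.7
tcp_pos: [0.4802, 0.3193, 0.0882]
tool_rot: [0.636, 0.772, 0.001, 0.0]
force: [-1.4, 0.0, -0.8]
finger_gap: 0.0685
grasp_force: 0.0
```

>>> {"op": "arm_command", "data": {
  "increments": [
    {"x":0,"y":0,"z":0,"spin":0,"grip":0.7},
    {"x":0,"y":0,"z":0,"spin":0,"grip":0.62},
    {"x":0,"y":0,"z":0,"spin":0,"grip":0.56},
    {"x":0,"y":0,"z":0,"spin":0,"grip":0.52},
    {"x":0,"y":0,"z":0,"spin":0,"grip":0.48},
    {"x":0,"y":0,"z":0,"spin":0,"grip":0.44},
    {"x":0,"y":0,"z":0,"spin":0,"grip":0.4},
    {"x":0,"y":0,"z":0,"spin":0,"grip":0.3},
    {"x":0,"y":0,"z":0,"spin":0,"grip":0.3},
    {"x":0,"y":0,"z":0,"spin":0,"grip":0.3}
  ],
  "grip_force": 40
}}

```text
time_s: 18.7
tcp_pos: [0.4796, 0.319, 0.0877]
tool_rot: [0.636, 0.772, 0.0, 0.0]
force: [-1.1, -1.1, 4.8]
finger_gap: 0.0382
grasp_force: 39.8
```

>>> {"op": "arm_command", "data": {
  "increments": [
    {"x":0,"y":0,"z":-1,"spin":0,"grip":0.3},
    {"x":0,"y":0,"z":-4,"spin":0,"grip":0.3},
    {"x":0,"y":0,"z":-8,"spin":0,"grip":0.3},
    {"x":0,"y":0,"z":-13,"spin":0,"grip":0.3},
    {"x":0,"y":0,"z":-19,"spin":0,"grip":0.3},
    {"x":0,"y":0,"z":-26,"spin":0,"grip":0.3},
    {"x":0,"y":0,"z":-34,"spin":0,"grip":0.3},
    {"x":0,"y":0,"z":-42,"spin":0,"grip":0.3},
    {"x":0,"y":0,"z":-51,"spin":0,"grip":0.3},
    {"x":0,"y":0,"z":-60,"spin":0,"grip":0.3},
    {"x":0,"y":0,"z":-70,"spin":0,"grip":0.3},
    {"x":0,"y":0,"z":-80,"spin":0,"grip":0.3},
    {"x":0,"y":0,"z":-90,"spin":0,"grip":0.3},
    {"x":0,"y":0,"z":-97,"spin":0,"grip":0.3},
    {"x":0,"y":0,"z":-102,"spin":0,"grip":0.3},
    {"x":0,"y":0,"z":-105,"spin":0,"grip":0.3},
    {"x":0,"y":0,"z":-105,"spin":0,"grip":0.3},
    {"x":0,"y":0,"z":-105,"spin":0,"grip":0.3},
    {"x":0,"y":0,"z":-105,"spin":0,"grip":0.3},
    {"x":0,"y":0,"z":-105,"spin":0,"grip":0.3}
  ]
}}

```text
time_s: 20.7
tcp_pos: [0.4794, 0.3189, 0.1919]
tool_rot: [0.636, 0.772, -0.0, -0.0]
force: [-0.2, -0.0, -1.7]
finger_gap: 0.0382
grasp_force: 40.2
```

```bash
python3 - <<'E'
from h import *
s=env.state();print(s['tcp_pos'],s['force'],s['finger_gap'],s['grasp_force'])
sd=env.camera('side')[:,:,::-1].copy();cv2.imwrite('pics/s8.png',sd);c=env.get_calibration('side')
h=cv2.cvtColor(sd,cv2.COLOR_BGR2HSV)
P=lambda z:proj(c,np.array([.4785,.3185,z]))
for z in(0,.075,.079,.125,.18): print(z,P(z).round(1))
g=(h[...,0]>60)&(h[...,0]<95)&(h[...,1]>80);o=(h[...,0]<16)&(h[...,1]>150)&(h[...,2]>110)
u,v=P(.1).astype(int)
for n,m in(('green',g),('orange',o)):
    w=np.zeros_like(m);w[v-60:v+40,u-25:u+26]=m[v-60:v+40,u-25:u+26]
    for k in cv2.findContours(w.astype(np.uint8),0,1)[0]:
        if cv2.contourArea(k)>12: print(n,cv2.boundingRect(k),cv2.contourArea(k))
# same for nested picture
h=cv2.cvtColor(cv2.imread('pics/s7.png'),cv2.COLOR_BGR2HSV);o=(h[...,0]<16)&(h[...,1]>150)&(h[...,2]>110)
w=np.zeros_like(o);w[v-60:v+40,u-25:u+26]=o[v-60:v+40,u-25:u+26]
for k in cv2.findContours(w.astype(np.uint8),0,1)[0]:
    if cv2.contourArea(k)>12: print('before orange',cv2.boundingRect(k))
E
```

```text
[0.47943956 0.31888757 0.19190008] [-0.19221225 -0.01988381 -1.68591379] 0.03815764082117026 40.243601091206074
0 [181.6 209.1]
0.075 [179.1 182.6]
0.079 [179.  181.2]
0.125 [177.4 164.2]
0.18 [175.5 143.2]
green (170, 140, 19, 5) 30.0
orange (168, 165, 24, 21) 188.0
orange (198, 148, 6, 15) 45.0
orange (195, 124, 9, 15) 75.0
before orange (175, 164, 7, 11)
before orange (198, 148, 6, 15)
before orange (194, 124, 10, 16)
```

The outer lid is held 104 mm up. The inner lid's orange still spans rows 165–186, at its seated place. Handing in.

```bash
python3 -c "
from rig import env
print(env.finish_job())"
```

```text
the job is handed in; nothing more can be done
None
```

The job is handed in, with no verdict shown to me: by my measurements the tin's mark faces the reader within about 2°, the inner lid is seated in the tin, and the gripper holds the green outer lid level about 10 cm above it.

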